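Stow the garlic and latch the keeper's sliding cover

TASK

Take the lemon off the tray end of the wooden garlic keeper and set it aside on the worktop, slide the keeper's cover all the way open, put every garlic bulb that lies on the worktop into the compartment, and slide the cover back over them, fully home, until its spring catch snaps in. Then take the handle and tug it back towards open for a moment to check that the catch holds (if it gives, push the cover home again and tug once more), and put the lemon back on the tray. Leave the keeper shut and caught, and do not shove or knock over the onion, spice jar and salt shaker.

Things in the scene. Friction and masses are not known exactly. Their poses are not given: they have to be found in the camera images.
- keeper: Garlic keeper: light wooden box fixed to the worktop, 166 mm in x, 488 mm in y, 96 mm high; origin at the centre of its underside, x across it (away from the robot), y along it, z up. Its -y (right-hand) half is the compartment, with five dark air holes in front; its +y half is the tray, over which the cover slides when it opens. A dark catch housing stands 33 mm out from its -y end.
- compartment (a point): Centre of the compartment's inner floor, 8 mm above the worktop; axes as the keeper's. Inside 150 mm in x, 224 mm in y; its end walls (in y) are 76 mm high, its long walls 96 mm, both from the worktop, and the lips on the long walls leave an opening 140 mm wide in x. Bulbs must lie side by side, none on another, to pass under the cover (underside 78 mm above the worktop).
- cover (a joint): How far the cover is open, in m: 0 fully shut, 0.232 fully open; it opens along the keeper's +y. A flat medium-brown board 146 x 236 x 10 mm, its top 88 mm above the worktop, part open at the start. Sliding takes about 2 N; in the last 20 mm before shut a tooth on its leading edge must ride over the spring catch, about 6 N more, and the catch snaps up behind it in the last 6 mm.
- handle (a point): Middle of the cover's handle, a wooden bar on the middle of the cover: 60 mm long along the keeper's x axis, 18 mm thick along y (the sliding direction), its top 36 mm above the cover's top. The point lies 20 mm above the cover's top (108 mm above the worktop), on the bar's centre line; x, y and z as the keeper's.
- catch (a joint): How far the spring catch bolt on the keeper's -y end is pressed down, in m: 0 up, about 0.006 while the cover's tooth passes over it; it springs up by itself. Up with the cover shut means caught: the cover then has about 1.5 mm of play, holds against a pull of 20 N and is forced open by about 33 N; not caught, it slides back when pulled.
- bulb1_c (a point): Centre of a whitish-pink garlic bulb, 53 mm across, 54 mm high with its pointed neck, 31 g, standing on the worktop (the centre is 27 mm above it); it may roll on its side when let go. Two to four bulbs are there (None: absent).
- bulb2_c (a point): Centre of a whitish-pink garlic bulb, 53 mm across, 54 mm high with its pointed neck, 31 g, standing on the worktop (the centre is 27 mm above it); it may roll on its side when let go. Two to four bulbs are there (None: absent).
- bulb3_c (a point): Centre of a whitish-pink garlic bulb, 53 mm across, 54 mm high with its pointed neck, 31 g, standing on the worktop (the centre is 27 mm above it); it may roll on its side when let go. Two to four bulbs are there (None: absent).
- bulb4_c (a point): Centre of a whitish-pink garlic bulb, 53 mm across, 54 mm high with its pointed neck, 31 g, standing on the worktop (the centre is 27 mm above it); it may roll on its side when let go. Two to four bulbs are there (None: absent).
- onion_c (a point): Centre of a loose red onion, 66 mm across and 71 mm high (bystander; leave it).
- lemon_c (a point): Centre of a loose yellow lemon, 78 mm long along its own x axis, 55 x 56 mm thick, 108 g, lying on the tray at the start; to be set aside, and put back on the tray at the end. It may roll a little when let go.
- spice_jar_c (a point): Centre of a loose upright spice jar, 41 mm across, 105 mm high (bystander; leave it).
- shaker_c (a point): Centre of a loose upright salt shaker, 44 mm across, 90 mm high (bystander; leave it).
- tray (a point): Centre of the tray, the flat deck of the keeper's +y half, 74 mm above the worktop, 150 mm in x and about 230 mm free in y with the cover shut; walls 22 mm high above it on both long sides (their lips leave 140 mm between them) and 16 mm at its +y end. The opening cover sweeps it all, 4 mm above it. A wall cabinet hangs 350 mm above the worktop, 60 to 100 mm behind the keeper: keep the arm clear.
Things that resemble listed ones, but are neither listed nor needed, are in the scene too. What is shaped like the part that bears bulb1_c but green or purple is not meant.

How it is judged:
By the outcome, as a careful person would: the job done as asked, in the order asked, and still so for the second after the job is handed in, with the robot touching nothing.
Of bulb1, bulb2, bulb3, bulb4 only 2 to 4 are there at a start; the rules pass over those that are not, and their reading is None.
At some moment in a run one of bulb1, bulb2, bulb3, bulb4 may be knocked a few centimetres aside while the robot is not near it.
Once in a run the grip may slacken for a moment while it holds something.
It also fails if it takes over 210 s, if anything falls off the work surface, if the arm or the gripper's body presses on something with over 40 N, if the wrist force passes 120 N, or if a joint passes its speed limit or range.

ROBOT

A 6-joint arm with a two-finger parallel gripper is mounted at the origin on a cart in front of the work surface, level with it; the furniture and walls round the work are solid. World frame = base frame: x ahead of the robot, y to its left, z up, the work surface at z = 0. Lengths are in mm, angles in rad, forces in N, time in s.
With the tool pointing down it reaches from about 275 to 750 mm from the base axis. Payload 10.2 kg.
Tool frame: the origin (TCP) lies at the very end of the fingers, on their centre line; the grasp point (between the pads) lies 19 mm behind it; z points along the fingers, y is the line along which they close (so a half turn about z gives the same grasp; the last joint's range is limited). The gripper opens to 85 mm and grips with 20 to 120 N. Pads are 22 mm wide; open, the fingers measure 114 mm over their backs; the gripper's body (76 mm by 85 mm) begins 54 mm behind the grasp point. The pads swing forward as they close: fully open they stand 13 mm farther back than shut.
Start: joints at [-1.384, 0.313, 1.498, -0, 1.331, -0.223], TCP at [209.162, -481.542, 231.294] pointing down, gripper open.
Joint ranges: [-2.94, 2.94], [-0.97, 2.17], [0.19, 2.56], [-1.23, 4.37], [0.02, 3.11], [-2.88, 2.88]. Speed limits (rad/s): [2.39, 2.39, 3.01, 3.14, 3.14, 3.14].

INTERFACE

Orientations are given as a unit quaternion [w, x, y, z].
In Python, from rig import ctrl gives the robot as it stands.
- The arm moves only by the tool step_arm, never from a script. Its argument "increments" is a list of rows, each a list of 3 entries, a list of its own where there are three numbers: the shift along the tool's x, y, z in cm, then the turn, a rotation vector about the tool's x, y, z in degrees, then the opening in per cent of the stroke, from 0 (shut) to 100 (fully open). A call has 1 to 8 rows; each row is the pose to reach, as a shift and turn from the pose commanded when the call began, along the tool's axes at that moment; what a row does not reach only later rows make up. A row lasts 1/8 s, in which the tool goes at most 62.5 mm and 10.7 degrees, less where a joint would pass 70% of its speed; a pose out of reach is approached as far as the arm can. A call with a gripper value outside its range is refused whole. The fingers move at their own pace and stop on an object; "squeeze" is the grip in N (left out, the last holds). Time passes only in rows, so rows that repeat a pose let the fingers close. It gives the time, the measured TCP pose, the force, the opening and the grip force at its end, in the units of the state.
- ctrl.sense(): the state, without advancing time (a new reading comes with each control period).
- ctrl.capture(name): name is "scene" or "top" or "wrist"; returns a dict with "img" (384x512x3 uint8, red, green, blue), "fx", "fy", "cx", "cy" (pixels), "extrinsics" (4x4, takes a point from camera to world coordinates). Camera axes: x right, y down, z forward; pixel columns grow to the right and rows downward; lengths in mm; the calibration is good to about 2 mm. The wrist camera is an equidistant fisheye: a pixel r from the principal point sees the ray r / f radians off the axis. A picture is of the moment at which its call begins. There is no depth.
- ctrl.finish_job(): hands the job in; it is judged then, once.
The state is a dict: "time_s": time; "joints": joint angles; "dq": joint speeds; "tau": joint torques, N m; "eef_pos": TCP position; "ee_rot": TCP orientation; "force": force on the tool from outside, world axes, zero at the start; "wrist_torque": the same for the moment, N m; "grip_width": opening from 0.0 (shut) to 1.0 (fully open); "grip_force": force on a finger pad.
Only numpy, scipy, OpenCV 4.12 (cv2) and the standard library are available. Lean on these libraries where they do the work, as an engineer would, in place of code of your own. Each camera call takes 0.05 s, during which the arm holds its last target. There are 200 camera calls.

## Working session

There is one attempt and no reset: what is moved stays moved. The work goes in short steps, Python scripts to look and compute and a tool call to move; the robot and the scene stay as the last step left them, time stands still between calls to the robot, and variables do not carry over. Pictures are saved under pics/ and viewed, at most 14 in all, crops included, and the job is handed in when it is done.

Besides the shell and the picture viewer there is one more tool, called after "Emit:" by a JSON object that holds its "api" and its "payload". step_arm: Moves the arm, as the interface text tells. Its arguments: {"type":"object","properties":{"increments":{"type":"array"},"squeeze":{"type":"number"}},"required":["increments"]}

```bash
mkdir -p pics; ls
python3 - <<'E'
from rig import ctrl
import cv2, numpy as np
for n in ("scene","top"):
    c=ctrl.capture(n); cv2.imwrite(f"pics/{n}0.png",cv2.cvtColor(c["img"],cv2.COLOR_RGB2BGR))
    print(n,c["fx"],c["fy"],c["cx"],c["cy"],np.round(c["extrinsics"],3).tolist())
print(ctrl.sense())
E
```

```text
pics
scene 467.5457746251262 467.5457746251262 248.7296598730043 198.68238384048465 [[-0.783, -0.302, 0.544, -295.299], [-0.622, 0.386, -0.682, 1020.834], [-0.004, -0.872, -0.49, 812.588], [0.0, 0.0, 0.0, 1.0]]
top 353.03807418673875 353.03807418673875 258.9672099412686 192.0545575447619 [[-0.028, -0.992, 0.122, 355.775], [-1.0, 0.027, -0.008, 29.167], [0.005, -0.122, -0.992, 1387.925], [0.0, 0.0, 0.0, 1.0]]
{'time_s': 0.1, 'joints': array([-1.38440492e+00,  3.13364441e-01,  1.49833386e+00, -7.12303121e-06,
        1.33098441e+00, -2.23468029e-01]), 'dq': array([-8.69446038e-04, -1.17161787e-03, -1.75856924e-03,  7.78053434e-05,
        1.05899866e-03, -2.03221648e-03]), 'tau': array([ 3.11490337e-03, -4.12899756e+01, -2.60140300e+01, -7.86721353e-05,
        3.07418239e-03, -5.57658581e-06]), 'eef_pos': array([ 209.11542331, -481.31908439,  230.81770839]), 'ee_rot': array([-5.44996846e-04,  9.79074971e-01,  2.03499150e-01,  6.64475020e-06]), 'force': array([ 0.12065619, -0.57226972,  0.73960665]), 'wrist_torque': array([0.01826089, 0.00619051, 0.02809464]), 'grip_force': 0.0, 'grip_width': 0.9988200392948351}
```

View pics/scene0.png

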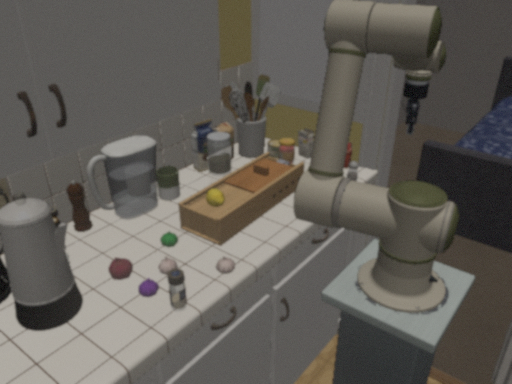

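View pics/top0.png

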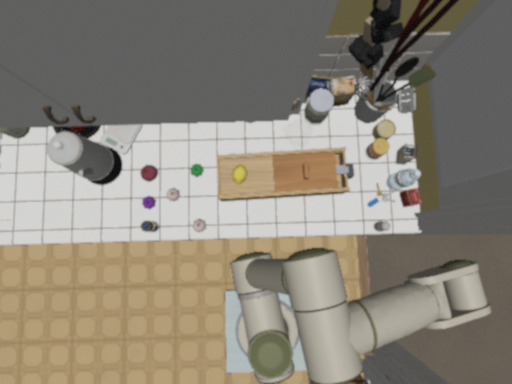

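Scene: lemon (215,197), cover handle (262,168), bulbs at (168,265) and (226,264). The green (169,239) and purple (148,287) lookalikes are not wanted, and the onion is at (120,268). In the top view the bulbs are at (173,194) and (199,225), the lemon at (240,174) and the handle at (306,171). Next I'll look at one close crop of the top view.

```bash
cat > h.py <<'E'
import cv2, numpy as np
from scipy.spatial.transform import Rotation as R
from rig import ctrl
def ray(c,u,v):
    E=np.array(c["extrinsics"]); 
    d=np.array([(u-c["cx"])/c["fx"],(v-c["cy"])/c["fy"]])
    if c.get("fish"):
        r=np.hypot(*d); d3=np.array([*(d/max(r,1e-9)*np.sin(r)),np.cos(r)])
    else: d3=np.array([*d,1.])
    return E[:3,3],E[:3,:3]@d3
def onz(c,u,v,z):
    o,d=ray(c,u,v); return np.round(o+d*(z-o[2])/d[2],1)
def cap(n):
    c=dict(ctrl.capture(n)); c["fish"]=n=="wrist"; return c
def save(c,name,box=None,k=1):
    im=cv2.cvtColor(c["img"],cv2.COLOR_RGB2BGR)
    if box: im=im[box[1]:box[3],box[0]:box[2]]
    cv2.imwrite(f"pics/{name}.png",cv2.resize(im,None,fx=k,fy=k,interpolation=cv2.INTER_CUBIC))
def pose():
    s=ctrl.sense(); q=s["ee_rot"]; return s["eef_pos"],R.from_quat([q[1],q[2],q[3],q[0]])
def blobs(c,lo,hi,amin=15):
    hsv=cv2.cvtColor(c["img"],cv2.COLOR_RGB2HSV); m=cv2.inRange(hsv,np.array(lo),np.array(hi))
    n,_,st,ce=cv2.connectedComponentsWithStats(m)
    return [(np.round(ce[i],1),st[i].tolist()) for i in range(1,n) if st[i,4]>=amin]
def to(p,yaw=None):
    """increment (cm, tool axes) and turn about tool z to TCP p; yaw=desired world angle (deg) of tool y axis (mod 180)"""
    e,r=pose(); sh=r.inv().apply(np.array(p)-e)/10; y=r.apply([0,1,0]); a=np.degrees(np.arctan2(y[1],y[0]))
    t=None
    if yaw is not None: t=-((yaw-a+90)%180-90)
    print("shift cm",np.round(sh,2),"turn z",t and round(t,1),"tool-y ang",round(a,1),"eef",np.round(e,1),"t",ctrl.sense()["time_s"])
E
python3 - <<'E'
from h import *
c=cap("top"); save(c,"crop1",(130,135,430,245),2.6)
for n,p,z in [("bulbA",(173,194),27),("bulbB",(199,225),27),("lemon",(240,174),102),("handle",(306,171),124),("onion",(149,173),35),("jar",(150,226),80),("shk",(382,226),60),
 ("kTL",(218,153),96),("kBL",(220,199),96),("kTR",(345,149),96),("kBR",(348,192),96)]: print(n,onz(c,*p,z))
print("lemon",blobs(c,(22,150,120),(32,255,255)))
E
```

```text
bulbA [524.4 351.   27. ]
bulbB [401.9 251.1  27. ]
lemon [582.8  86.4 102. ]
handle [ 583.6 -154.6  124. ]
onion [608.  442.3  35. ]
jar [401.4 422.8  80. ]
shk [ 378.3 -440.    60. ]
kTL [665.6 167.1  96. ]
kBL [492.7 162.1  96. ]
kTR [ 668.4 -308.6   96. ]
kBR [ 505.9 -310.4   96. ]
lemon [(array([238.4, 179.7]), [234, 177, 10, 6, 26])]
```

View pics/crop1.png

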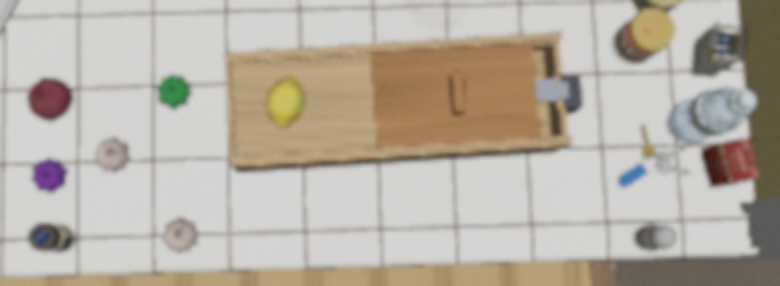

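The top crop shows two whitish bulbs at (112,154) and (181,235), with green (174,91), purple (49,175) and onion (49,99) to be left alone. The lemon is at (285,102) and the handle at (458,93). The keeper corners are at about (229,54), (557,36), (236,166) and (567,144). Only the two whitish objects match the bulb description.

Run:
```python
from h import *
c=cap("top")
P=lambda x,y,z: onz(c,130+x/2.6,135+y/2.6,z)
k=[P(229,54,96),P(557,36,96),P(236,163,96),P(567,143,96)]
print(k,"ctr",np.mean(k,0))
yax=(k[0]-k[1]+k[2]-k[3])/2; a=np.arctan2(yax[1],yax[0]); print("ydir deg",np.degrees(a),np.linalg.norm(yax),np.linalg.norm(k[0]-k[2]))
ctr=np.mean(k,0)
for n,p in dict(lemon=P(285,102,102),handle=P(458,93,124),coverend=P(374,98,88),coverR=P(537,92,88),b1=P(112,154,27),b2=P(181,235,27)).items():
    d=(p-ctr)[:2]; print(n,p,"keeper y",round(d@[np.cos(a),np.sin(a)],1),"x",round(d@[np.sin(a),-np.cos(a)],1))
s=cap("scene")
for n,p in dict(lemon=((215,197),102),handle=((262,168),115),b1=((168,265),27),b2=((226,264),27)).items(): print(n,onz(s,*p[0],p[1]))
to([575,86,200],np.degrees(a))
```

```text
[array([655.1, 167. ,  96. ]), array([ 669.1, -305.8,   96. ]), array([497.5, 159.2,  96. ]), array([ 513.3, -311.1,   96. ])] ctr [583.75  -72.675  96.   ]
ydir deg 91.80982539061756 471.78534578767915 157.7929022484852
lemon [582.   87.9 102. ] keeper y 160.6 x 3.3
handle [ 584.5 -155.2  124. ] keeper y -82.5 x -1.9
coverend [586.9 -39.4  88. ] keeper y 33.2 x 4.2
coverR [ 589.4 -274.3   88. ] keeper y -201.7 x -0.7
b1 [523.5 350.7  27. ] keeper y 425.1 x -46.8
b2 [400.4 248.8  27. ] keeper y 327.1 x -173.1
lemon [582.5  89.1 102. ]
handle [ 576.7 -146.6  115. ]
b1 [519.6 355.1  27. ]
b2 [397.5 253.5  27. ]
shift cm [ 56.17 -37.47   3.13] turn z 21.7 tool-y ang -66.5 eef [ 209.1 -481.5  231.1] t 0.25
```

Emit:
{"api": "step_arm", "payload": {"increments": [[[7,-4.7,0],[0,0,3],100],[[14,-9.4,0],[0,0,6],100],[[21,-14,0],[0,0,9],100],[[28,-18.7,0],[0,0,12],100],[[35,-23.4,0],[0,0,15],100],[[42,-28,0],[0,0,18],100],[[49,-32.7,0],[0,0,21.7],100],[[55,-37.5,0],[0,0,21.7],100]]}}

```text
time_s: 1.25
eef_pos: [479.3, -58.4, 231.4]
ee_rot: [0.0, 1.0, 0.015, 0.0]
force: [0.5, -0.1, -0.7]
grip_width: 1.0
grip_force: 0.0
```

Emit:
{"api": "step_arm", "payload": {"increments": [[[0,0,0],[0,0,0],100],[[0,0,0],[0,0,0],100],[[0,0,0],[0,0,0],100]]}}

```text
time_s: 1.62
eef_pos: [478.1, -61.5, 231.3]
ee_rot: [0.0, 1.0, 0.015, -0.0]
force: [0.3, -0.7, 0.2]
grip_width: 0.999
grip_force: 0.0
```

Run:
```python
from h import *
c=cap("wrist"); save(c,"w1"); print(c["fx"],c["cx"],c["cy"])
for b in blobs(c,(20,120,80),(34,255,255),150): print(b,onz(c,*b[0],102))
to([583,88,93],91.8)
```

```text
297.3186396354542 255.6029829565595 189.59193373621514
(array([104.5,  74. ]), [78, 36, 54, 77, 2894]) [583.9  89.4 102. ]
(array([ 15.4, 364.1]), [0, 349, 34, 35, 422]) [ 47.1 455.4 102. ]
shift cm [ 10.92 -14.64  13.83] turn z -0.1 tool-y ang -88.3 eef [478.1 -61.5 231.4] t 1.675
```

View pics/w1.png

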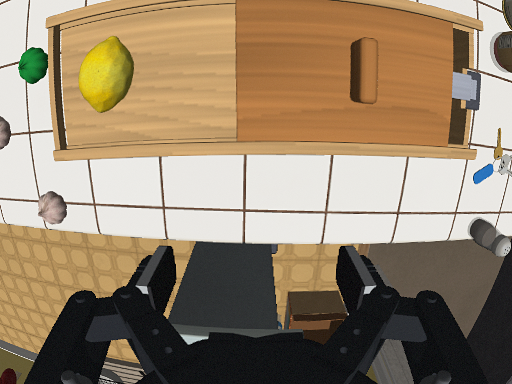

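The wrist view shows the lemon at (104,74), consistent at (584,89). The handle is at (364,71), a bulb at (52,208) and the green lookalike at (33,65).

Emit:
{"api": "step_arm", "payload": {"increments": [[[4,-5,0],[0,0,6],100],[[8,-10,0],[0,0,6],100],[[11,-15,0],[0,0,6],100],[[11,-15,0],[0,0,6],100],[[11,-15,4],[0,0,6],100],[[11,-15,8],[0,0,6],100],[[11,-15,12],[0,0,6],100],[[11,-15,14.5],[0,0,6],100]]}}

```text
time_s: 2.68
eef_pos: [582.8, 91.1, 84.7]
ee_rot: [0.0, 0.999, -0.038, -0.001]
force: [-0.3, -0.2, 0.7]
grip_width: 0.998
grip_force: 0.0
```

Emit:
{"api": "step_arm", "payload": {"increments": [[[0,0,0],[0,0,0],100],[[0,0,0],[0,0,0],40],[[0,0,0],[0,0,0],30],[[0,0,0],[0,0,0],30],[[0,0,0],[0,0,0],30],[[0,0,0],[0,0,0],30],[[0,0,0],[0,0,0],30],[[0,0,0],[0,0,0],30]], "squeeze": 30}}

```text
time_s: 3.68
eef_pos: [584.6, 92.5, 88.3]
ee_rot: [0.0, 0.999, -0.037, 0.002]
force: [-1.9, -3.1, 7.1]
grip_width: 0.608
grip_force: 30.8
```

Emit:
{"api": "step_arm", "payload": {"increments": [[[0,0,-3],[0,0,0],30],[[0,0,-6],[0,0,0],30],[[0,0,-9],[0,0,0],30],[[-3,2,-9],[0,0,0],30],[[-7,4,-9],[0,0,0],30],[[-11,6.5,-9],[0,0,0],30],[[-15.7,9.4,-9],[0,0,0],30],[[-15.7,9.4,-9],[0,0,0],30]], "squeeze": 45}}

```text
time_s: 4.68
eef_pos: [418.1, 10.2, 176.9]
ee_rot: [0.0, 0.999, -0.038, 0.0]
force: [1.9, 0.4, -0.4]
grip_width: 0.608
grip_force: 47.2
```

Emit:
{"api": "step_arm", "payload": {"increments": [[[0,0,3],[0,0,0],30],[[0,0,6],[0,0,0],30],[[0,0,9],[0,0,0],30],[[0,0,12],[0,0,0],30],[[0,0,14],[0,0,0],30],[[0,0,15.5],[0,0,0],30],[[0,0,15.5],[0,0,0],30],[[0,0,15.5],[0,0,0],30]]}}

```text
time_s: 5.68
eef_pos: [421.1, 10.8, 22.0]
ee_rot: [0.0, 0.999, -0.037, 0.001]
force: [0.1, -0.1, -0.0]
grip_width: 0.601
grip_force: 47.3
```

Emit:
{"api": "step_arm", "payload": {"increments": [[[0,0,0.4],[0,0,0],30],[[0,0,0.8],[0,0,0],30],[[0,0,0.8],[0,0,0],30],[[0,0,0.8],[0,0,0],62],[[0,0,0.8],[0,0,0],66],[[0,0,0.8],[0,0,0],75],[[0,0,0.8],[0,0,0],100],[[0,0,0.8],[0,0,0],100]]}}

```text
time_s: 6.68
eef_pos: [420.3, 10.9, 13.2]
ee_rot: [-0.0, 0.999, -0.037, -0.0]
force: [-0.3, -1.1, -0.8]
grip_width: 1.001
grip_force: 0.0
```

Emit:
{"api": "step_arm", "payload": {"increments": [[[0,0,0],[0,0,0],100],[[0,0,-3],[0,0,-2],100],[[0,0,-7],[0,0,-4],100],[[0,0,-12],[0,0,-6],100],[[0,0,-17],[0,0,-6],100],[[0,0,-22],[0,0,-6],100],[[0,0,-22],[0,0,-6],100],[[0,0,-22],[0,0,-6],100]]}}

```text
time_s: 7.68
eef_pos: [419.8, 11.0, 232.4]
ee_rot: [-0.0, 1.0, 0.016, -0.001]
force: [-0.1, 0.4, -0.2]
grip_width: 0.994
grip_force: 0.0
```

Run:
```python
from h import *
c=cap("wrist"); save(c,"w2")
t=cap("top"); save(t,"t2",(130,135,430,245),2.6)
to([584,-155,104],91.8)
```

```text
shift cm [15.94 17.11 12.74] turn z -0.0 tool-y ang -88.2 eef [419.7  11.  232. ] t 7.775
```

View pics/w2.png

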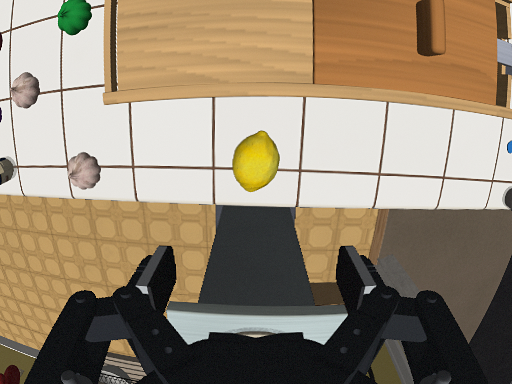

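The lemon rests on the worktop at (256,161). Bulbs are at (25,90) and (84,170). Next I'll move towards the handle and measure on the way.

Emit:
{"api": "step_arm", "payload": {"increments": [[[3,4,0],[0,0,0],100],[[6,8,0],[0,0,0],100],[[6,12,0],[0,0,0],100],[[6,16,0],[0,0,0],70],[[6,16,0],[0,0,0],60],[[6,16,0],[0,0,0],60]]}}

```text
time_s: 8.52
eef_pos: [484.9, -146.7, 232.5]
ee_rot: [-0.001, 1.0, 0.016, -0.001]
force: [-0.5, 0.3, -0.7]
grip_width: 0.602
grip_force: 0.0
```

Run:
```python
from h import *
c=cap("wrist"); save(c,"w3")
np.savez("w3.npz",E=c["extrinsics"],fx=c["fx"],cx=c["cx"],cy=c["cy"])
print(ctrl.sense()["eef_pos"])
```

```text
[ 485.04573776 -146.33367806  232.71728057]
```

View pics/w3.png

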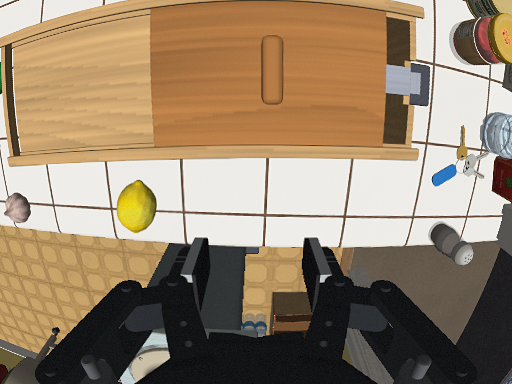

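The handle is centred at about (272,70). The cover edges are at x=151 and x=386, and the keeper's front right corner is at (418,157).

Run:
```python
from h import *
d=np.load("w3.npz"); c=dict(extrinsics=d["E"],fx=float(d["fx"]),fy=float(d["fx"]),cx=float(d["cx"]),cy=float(d["cy"]),fish=True)
for n,p,z in [("hN",(272,37),124),("hF",(272,103),124),("hc",(272,70),124),("covL",(151,80),88),("covR",(386,80),88),("FR",(417,158),96),("FL",(8,164),96),("BR",(418,5),96),("iwallR",(408,85),96)]: print(n,onz(c,*p,z))
to([584,-155,103],91.8)
```

```text
hN [ 616.2 -155.9  124. ]
hF [ 559.7 -157.8  124. ]
hc [ 587.7 -156.8  124. ]
covL [581.3 -40.1  88. ]
covR [ 591.2 -274.8   88. ]
FR [ 513.9 -318.    96. ]
FL [497.5 169.1  96. ]
BR [ 677.4 -306.3   96. ]
iwallR [ 589.  -296.7   96. ]
shift cm [ 9.88  1.19 12.96] turn z 0.0 tool-y ang -88.2 eef [ 485.  -146.3  232.7] t 8.575
```

Emit:
{"api": "step_arm", "payload": {"increments": [[[4,0.5,0],[0,0,0],60],[[8,1,0],[0,0,0],60],[[10.2,1.4,0],[0,0,0],60],[[10.2,1.4,4],[0,0,0],60],[[10.2,1.4,8],[0,0,0],60],[[10.2,1.4,11],[0,0,0],60],[[10.2,1.4,13.4],[0,0,0],60],[[10.2,1.4,13.4],[0,0,0],60]]}}

```text
time_s: 9.57
eef_pos: [586.8, -156.6, 97.8]
ee_rot: [-0.001, 1.0, 0.016, -0.002]
force: [0.5, 0.5, 0.2]
grip_width: 0.597
grip_force: 0.0
```

Emit:
{"api": "step_arm", "payload": {"increments": [[[0,0,0],[0,0,0],40],[[0,0,0],[0,0,0],15],[[0,0,0],[0,0,0],5],[[0,0,0],[0,0,0],5],[[0,0,0],[0,0,0],5],[[0,0,0],[0,0,0],5]], "squeeze": 50}}

```text
time_s: 10.32
eef_pos: [588.1, -158.0, 100.7]
ee_rot: [0.0, 1.0, 0.016, 0.001]
force: [-1.5, 1.4, 5.7]
grip_width: 0.198
grip_force: 50.8
```

Emit:
{"api": "step_arm", "payload": {"increments": [[[0,-1,-0.1],[0,0,0],5],[[0,-3,-0.2],[0,0,0],5],[[0,-5.5,-0.2],[0,0,0],5],[[0,-8,-0.2],[0,0,0],5],[[0,-10.5,-0.2],[0,0,0],5],[[0,-13,-0.2],[0,0,0],5],[[0,-15.5,-0.2],[0,0,0],5],[[0,-17.5,-0.2],[0,0,0],5]]}}

```text
time_s: 11.32
eef_pos: [581.9, 18.0, 100.8]
ee_rot: [0.0, 1.0, 0.016, -0.0]
force: [3.4, -2.7, -7.3]
grip_width: 0.205
grip_force: 49.8
```

Emit:
{"api": "step_arm", "payload": {"increments": [[[0,-0.5,0],[0,0,0],5],[[0,-1,0],[0,0,0],5],[[0,-1.3,0],[0,0,0],5],[[0,-1.5,0],[0,0,0],5]]}}

```text
time_s: 11.82
eef_pos: [581.4, 31.6, 100.8]
ee_rot: [-0.0, 1.0, 0.015, -0.001]
force: [1.4, -1.1, -12.1]
grip_width: 0.2
grip_force: 49.2
```

Emit:
{"api": "step_arm", "payload": {"increments": [[[0,-0.3,0.1],[0,0,0],5],[[0,-0.5,0.2],[0,0,0],5],[[0,-0.7,0.2],[0,0,0],5],[[0,-0.8,0.2],[0,0,0],5]]}}

```text
time_s: 12.32
eef_pos: [581.2, 37.7, 100.8]
ee_rot: [0.002, 1.0, 0.016, -0.0]
force: [-7.9, -16.5, 5.1]
grip_width: 0.199
grip_force: 51.4
```

Emit:
{"api": "step_arm", "payload": {"increments": [[[0,0.1,0],[0,0,0],5],[[0,0.1,0],[0,0,0],40],[[0,0.1,0],[0,0,0],60],[[0,0.1,0],[0,0,0],60],[[0,0.1,-4],[0,0,0],60],[[0,0.1,-8],[0,0,0],80],[[-5,0.1,-12],[0,0,0],100],[[-9,-4,-12],[0,0,0],100]]}}

```text
time_s: 13.32
eef_pos: [490.3, 76.3, 221.8]
ee_rot: [0.0, 1.0, 0.014, 0.003]
force: [-0.3, 2.0, -0.3]
grip_width: 1.001
grip_force: 0.0
```

Emit:
{"api": "step_arm", "payload": {"increments": [[[0,-4,0],[0,0,0],100],[[0,-8,0],[0,0,0],100],[[0,-12,0],[0,0,0],100],[[0,-16,0],[0,0,0],100],[[-4,-16,0],[0,0,0],100],[[-8,-16,0],[0,0,0],100],[[-8,-16,0],[0,0,0],100],[[-8,-16,0],[0,0,0],100]]}}

```text
time_s: 14.32
eef_pos: [405.9, 234.6, 219.6]
ee_rot: [-0.0, 1.0, 0.016, 0.001]
force: [0.5, 0.5, -0.1]
grip_width: 1.002
grip_force: 0.0
```

Run:
```python
from h import *
c=cap("wrist"); save(c,"w4"); t=cap("top"); 
np.savez("w4.npz",E=c["extrinsics"],fx=c["fx"],cx=c["cx"],cy=c["cy"])
im=np.hstack([cv2.resize(t["img"][135:245,130:430],(400,147)),np.zeros((147,112,3),np.uint8)])
cv2.imwrite("pics/w4b.png",cv2.cvtColor(np.vstack([c["img"],im]),cv2.COLOR_RGB2BGR))
print(ctrl.sense()["eef_pos"])
```

```text
[406.08116475 234.46780605 219.3236528 ]
```

View pics/w4b.png

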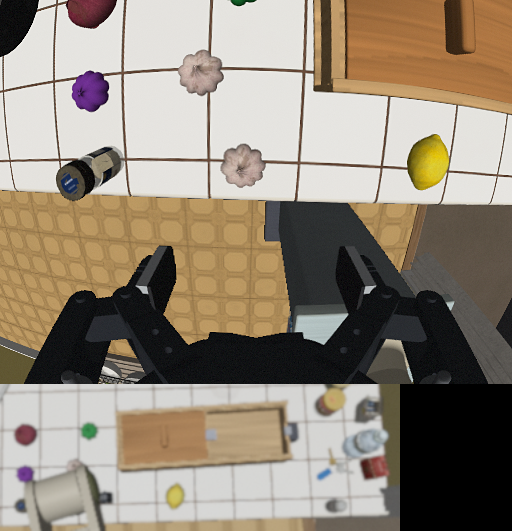

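Bulbs are at (201,73) and (243,166). The compartment is fully open and empty.

Run:
```python
from h import *
d=np.load("w4.npz"); c=dict(extrinsics=d["E"],fx=float(d["fx"]),fy=float(d["fx"]),cx=float(d["cx"]),cy=float(d["cy"]),fish=True)
for p in [(201,73),(243,166)]: print(onz(c,*p,30))
to([*onz(c,243,166,30)[:2],12],91.8)
```

```text
[510.4 298.5  30. ]
[404.3 249.3  30. ]
shift cm [-0.14 -1.49 20.73] turn z -0.0 tool-y ang -88.2 eef [406.1 234.5 219.3] t 14.425
```

Emit:
{"api": "step_arm", "payload": {"increments": [[[-0.1,-1.5,4],[0,0,0],100],[[-0.1,-1.5,9],[0,0,0],100],[[-0.1,-1.5,14],[0,0,0],100],[[-0.1,-1.5,18],[0,0,0],100],[[-0.1,-1.5,20.7],[0,0,0],100],[[-0.1,-1.5,20.7],[0,0,0],100],[[-0.1,-1.5,20.7],[0,0,0],60],[[-0.1,-1.5,20.7],[0,0,0],40]], "squeeze": 30}}

```text
time_s: 15.42
eef_pos: [404.7, 249.7, 13.4]
ee_rot: [-0.0, 1.0, 0.015, 0.001]
force: [0.2, 0.4, 7.5]
grip_width: 0.6
grip_force: 8.7
```

Emit:
{"api": "step_arm", "payload": {"increments": [[[0,0,0],[0,0,0],30],[[0,0,0],[0,0,0],30],[[0,0,0],[0,0,0],30],[[0,0,-5],[0,0,0],30],[[0,0,-10],[0,0,0],30],[[0,0,-15],[0,0,0],30],[[0,0,-18],[0,0,0],30],[[0,0,-18],[0,0,0],30]]}}

```text
time_s: 16.42
eef_pos: [404.7, 249.8, 194.8]
ee_rot: [-0.001, 1.0, 0.016, 0.003]
force: [-0.2, 0.3, -0.5]
grip_width: 0.583
grip_force: 31.4
```

Run:
```python
from h import *
to([594,-245,40],91.8)
```

```text
shift cm [17.29 50.07 15.5 ] turn z -0.0 tool-y ang -88.2 eef [404.7 249.8 194.8] t 16.425
```

Emit:
{"api": "step_arm", "payload": {"increments": [[[2,5.5,0],[0,0,0],30],[[4,11,0],[0,0,0],30],[[6,16.5,0],[0,0,0],30],[[8,22,0],[0,0,0],30],[[10,27.5,0],[0,0,0],30],[[12,33,0],[0,0,0],30],[[14,38.5,0],[0,0,0],30],[[16,44,0],[0,0,0],30]]}}

```text
time_s: 17.42
eef_pos: [577.5, -187.1, 191.1]
ee_rot: [-0.0, 1.0, 0.015, -0.001]
force: [0.5, 0.4, -0.0]
grip_width: 0.582
grip_force: 31.4
```

Emit:
{"api": "step_arm", "payload": {"increments": [[[1.3,5.5,0],[0,0,0],30],[[1.3,5.5,0],[0,0,0],30],[[1.3,5.5,4],[0,0,0],30],[[1.3,5.5,8],[0,0,0],30],[[1.3,5.5,12],[0,0,0],30],[[1.3,5.5,13],[0,0,0],30],[[1.3,5.5,13],[0,0,0],30]]}}

```text
time_s: 18.3
eef_pos: [592.2, -239.5, 62.6]
ee_rot: [-0.0, 1.0, 0.016, -0.0]
force: [-0.4, -0.1, -0.6]
grip_width: 0.58
grip_force: 31.4
```

Run:
```python
from h import *
c=cap("wrist"); t=cap("top"); s=cap("scene")
im=np.hstack([cv2.resize(t["img"][135:245,130:430],(400,147)),s["img"][140:287,200:312]])
cv2.imwrite("pics/w5.png",cv2.cvtColor(np.vstack([c["img"],im]),cv2.COLOR_RGB2BGR))
to([594,-240,23],91.8); print(ctrl.sense()["grip_width"])
```

```text
shift cm [ 0.11 -0.02  4.11] turn z -0.0 tool-y ang -88.2 eef [ 592.9 -240.2   64.1] t 18.45
0.5776618384313914
```

View pics/w5.png

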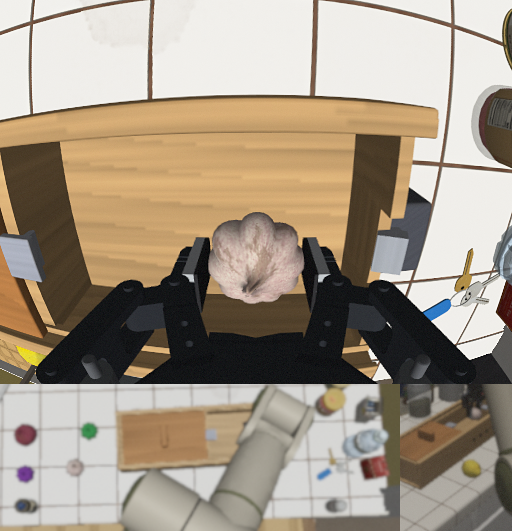

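The bulb is held at (256,258) over the compartment, and the catch plate is at (390,250). I'll shift 10 mm away from the catch and lower.

Emit:
{"api": "step_arm", "payload": {"increments": [[[0,-0.6,0],[0,0,0],30],[[0,-1,1.5],[0,0,0],30],[[0,-1,3],[0,0,0],30],[[0,-1,4],[0,0,0],30],[[0,-1,4],[0,0,0],30],[[0,-1,4],[0,0,0],60],[[0,-1,4],[0,0,0],66],[[0,-1,4],[0,0,0],70]]}}

```text
time_s: 19.45
eef_pos: [591.9, -230.0, 22.3]
ee_rot: [0.0, 1.0, 0.015, 0.0]
force: [-0.0, -1.0, -0.3]
grip_width: 0.697
grip_force: 0.0
```

Emit:
{"api": "step_arm", "payload": {"increments": [[[0,0,0],[0,0,0],75],[[0,0,-3],[0,0,0],75],[[0,0,-7],[0,0,0],75],[[0,0,-12],[0,0,0],85],[[0,0,-17],[0,0,0],100],[[-5,-4,-17],[0,0,0],100],[[-9,-9,-17],[0,0,0],100],[[-9,-12,-17],[0,0,0],100]]}}

```text
time_s: 20.45
eef_pos: [495.9, -111.1, 192.5]
ee_rot: [-0.0, 1.0, 0.015, -0.0]
force: [0.6, -1.1, -0.3]
grip_width: 0.997
grip_force: 0.0
```

Emit:
{"api": "step_arm", "payload": {"increments": [[[0,0,0],[0,0,0],100],[[0,-6,0],[0,0,0],100],[[0,-12,0],[0,0,0],100],[[0,-18,0],[0,0,0],100],[[0,-24,0],[0,0,0],100],[[0,-30,0],[0,0,0],100],[[0,-36,0],[0,0,0],100],[[0,-39,0],[0,0,0],100]]}}

```text
time_s: 21.45
eef_pos: [486.3, 279.2, 192.1]
ee_rot: [-0.0, 1.0, 0.016, 0.0]
force: [1.5, -1.0, 0.4]
grip_width: 0.998
grip_force: 0.0
```

Run:
```python
from h import *
c=cap("wrist"); t=cap("top")
np.savez("w6.npz",E=c["extrinsics"],fx=c["fx"],cx=c["cx"],cy=c["cy"])
im=np.hstack([cv2.resize(t["img"][135:245,130:430],(512,188))])
cv2.imwrite("pics/w6.png",cv2.cvtColor(np.vstack([c["img"],im]),cv2.COLOR_RGB2BGR))
to([510,298,12],91.8)
```

```text
shift cm [ 2.44 -1.81 17.99] turn z 0.1 tool-y ang -88.1 eef [486.2 279.  191.9] t 21.55
```

View pics/w6.png

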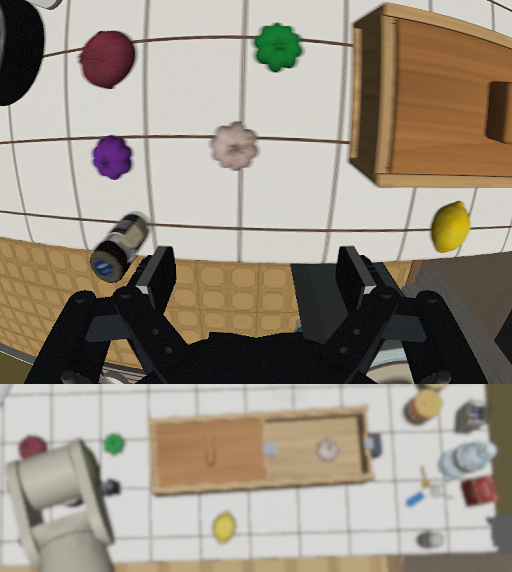

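Bulb 1 lies in the compartment (lower strip, 327,450). The second bulb is at (235,146).

Run:
```python
from h import *
d=np.load("w6.npz"); c=dict(extrinsics=d["E"],fx=float(d["fx"]),fy=float(d["fx"]),cx=float(d["cx"]),cy=float(d["cy"]),fish=True)
p=onz(c,235,146,30); print(p, onz(c,278,46,30)); to([p[0],p[1],12],91.8)
```

```text
[513.  301.7  30. ] [618.5 261.2  30. ]
shift cm [ 2.75 -2.17 17.99] turn z 0.1 tool-y ang -88.1 eef [486.2 279.  191.9] t 21.55
```

Emit:
{"api": "step_arm", "payload": {"increments": [[[2.7,-2.2,3],[0,0,0],100],[[2.7,-2.2,8],[0,0,0],100],[[2.7,-2.2,13],[0,0,0],100],[[2.7,-2.2,17],[0,0,0],100],[[2.7,-2.2,18],[0,0,0],100],[[2.7,-2.2,18],[0,0,0],100],[[2.7,-2.2,18],[0,0,0],60],[[2.7,-2.2,18],[0,0,0],40]]}}

```text
time_s: 22.55
eef_pos: [513.0, 300.0, 13.7]
ee_rot: [-0.0, 1.0, 0.016, 0.001]
force: [-0.1, -0.5, 0.2]
grip_width: 0.6
grip_force: 0.3
```

Emit:
{"api": "step_arm", "payload": {"increments": [[[0,0,0],[0,0,0],30],[[0,0,0],[0,0,0],30],[[0,0,0],[0,0,0],30],[[0,0,-5],[0,0,0],30],[[0,0,-10],[0,0,0],30],[[0,0,-15],[0,0,0],30],[[0,0,-18],[0,0,0],30],[[0,0,-18],[0,0,0],30]]}}

```text
time_s: 23.55
eef_pos: [513.1, 300.2, 195.1]
ee_rot: [-0.001, 1.0, 0.016, 0.003]
force: [-0.3, -0.0, -0.3]
grip_width: 0.576
grip_force: 31.7
```

Run:
```python
from h import *
to([591,-148,23],91.8)
```

```text
shift cm [ 6.29 45.07 17.17] turn z -0.0 tool-y ang -88.2 eef [513.1 300.2 195.1] t 23.55
```

Emit:
{"api": "step_arm", "payload": {"increments": [[[0.8,5.7,0],[0,0,0],30],[[1.6,11.4,0],[0,0,0],30],[[2.4,17.1,0],[0,0,0],30],[[3.2,22.8,0],[0,0,0],30],[[4,28.5,0],[0,0,0],30],[[4.8,34.2,0],[0,0,0],30],[[5.6,40,0],[0,0,0],30],[[6.3,45,0],[0,0,0],30]]}}

```text
time_s: 24.55
eef_pos: [588.9, -150.0, 190.9]
ee_rot: [-0.0, 1.0, 0.015, -0.001]
force: [0.3, -0.8, 0.4]
grip_width: 0.572
grip_force: 31.7
```

Emit:
{"api": "step_arm", "payload": {"increments": [[[0,0,0],[0,0,0],30],[[0,0,4],[0,0,0],30],[[0,0,8],[0,0,0],30],[[0,0,12],[0,0,0],30],[[0,0,12.5],[0,0,0],30],[[0,0,12.5],[0,0,0],30]]}}

```text
time_s: 25.3
eef_pos: [589.1, -147.2, 67.2]
ee_rot: [-0.0, 1.0, 0.016, -0.0]
force: [-0.1, -0.0, -0.6]
grip_width: 0.572
grip_force: 33.6
```

Run:
```python
from h import *
c=cap("wrist"); save(c,"w7"); to([591,-148,23],91.8); print(ctrl.sense()["grip_width"])
```

```text
shift cm [0.14 0.07 4.49] turn z 0.0 tool-y ang -88.2 eef [ 589.5 -147.4   67.9] t 25.35
0.5757398114815647
```

View pics/w7.png

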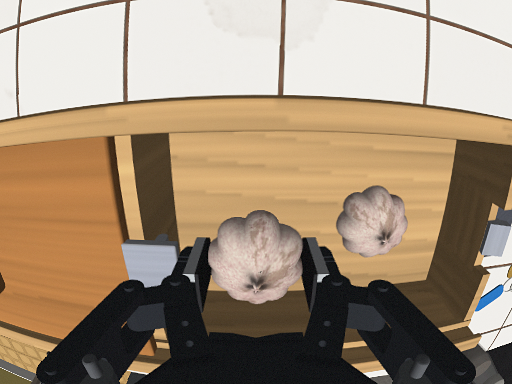

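Held bulb at (256,258), bulb 1 at (372,221), cover tongue at (150,260). I'll check clearances before lowering.

Run:
```python
from h import *
c=cap("wrist")
for n,p,z in [("tongue end",(180,262),88),("tongue end low",(180,262),78),("b1",(372,221),35),("b1 left",(337,225),35),("fingR tip",(328,250),70),("fingL",(183,250),70),("knL low",(110,290),110),("floorL",(175,200),8),("floorR",(440,200),8)]: print(n,onz(c,*p,z))
```

```text
tongue end [ 591.8 -109.1   88. ]
tongue end low [ 585.2 -106.3   78. ]
b1 [ 592.8 -227.8   35. ]
b1 left [ 589.7 -202.4   35. ]
fingR tip [ 590.7 -188.    70. ]
fingL [ 588.2 -106.4   70. ]
knL low [586.6 -78.2 110. ]
floorL [593.8 -86.5   8. ]
floorR [ 599.6 -303.2    8. ]
```

The left finger would be tight against the cover's tongue. I'll raise the bulb, turn the gripper 90° so the fingers close across the compartment, and then lower.

Emit:
{"api": "step_arm", "payload": {"increments": [[[0,0,-3],[0,0,0],30],[[0,0,-6],[0,0,0],30],[[0,0,-7],[0,0,-10],30],[[0,0,-7],[0,0,-20],30],[[0,0,-7],[0,0,-30],30],[[0,0,-7],[0,0,-40],30],[[0,0,-7],[0,0,-50],30],[[0,0,-7],[0,0,-60],30]]}}

```text
time_s: 26.4
eef_pos: [589.5, -147.8, 138.4]
ee_rot: [0.001, 0.857, 0.516, 0.0]
force: [0.1, -0.1, -1.2]
grip_width: 0.577
grip_force: 33.6
```

Emit:
{"api": "step_arm", "payload": {"increments": [[[0,0,0],[0,0,-10],30],[[0,0,0],[0,0,-20],30],[[0,0,0],[0,0,-30],30],[[0,0,0],[0,0,-30],30]]}}

```text
time_s: 26.9
eef_pos: [589.5, -147.8, 138.2]
ee_rot: [0.001, 0.697, 0.718, 0.0]
force: [-0.4, 0.1, 0.4]
grip_width: 0.57
grip_force: 33.6
```

Run:
```python
from h import *
to([590,-150,23],1.8); print(ctrl.sense()["joints"].round(2),ctrl.sense()["grip_width"])
```

```text
shift cm [-0.22  0.03 11.52] turn z -0.1 tool-y ang 1.7 eef [ 589.5 -147.8  138.2] t 26.9
[-0.44  0.57  1.36  0.    1.21 -0.47] 0.5704212175996108
```

Emit:
{"api": "step_arm", "payload": {"increments": [[[-0.5,0,2],[0,0,0],30],[[-0.5,0,5],[0,0,0],30],[[-0.5,0,8],[0,0,0],30],[[-0.5,0,10.5],[0,0,0],30],[[-0.5,0,11.4],[0,0,0],30],[[-0.5,0,11.4],[0,0,0],30]]}}

```text
time_s: 27.65
eef_pos: [589.7, -153.1, 23.8]
ee_rot: [0.0, 0.697, 0.717, 0.0]
force: [0.4, 1.1, -0.5]
grip_width: 0.579
grip_force: 33.6
```

Emit:
{"api": "step_arm", "payload": {"increments": [[[0,0,0],[0,0,0],60],[[0,0,0],[0,0,0],66],[[0,0,0],[0,0,0],72],[[0,0,0],[0,0,0],75],[[0,0,-3],[0,0,0],75],[[0,0,-7],[0,0,0],75],[[0,0,-12],[0,0,0],75],[[0,0,-17],[0,0,0],75]]}}

```text
time_s: 28.65
eef_pos: [589.2, -152.9, 194.9]
ee_rot: [-0.0, 0.696, 0.718, -0.0]
force: [1.0, -0.3, -0.3]
grip_width: 0.751
grip_force: 0.0
```

Emit:
{"api": "step_arm", "payload": {"increments": [[[0,-10,0],[0,0,10],75],[[2,-10,0],[0,0,20],75],[[4,-10,0],[0,0,30],75],[[8,-10,0],[0,0,40],75],[[12,-10,0],[0,0,50],60],[[16,-10,0],[0,0,60],60],[[19,-10,0],[0,0,70],60],[[19,-10,0],[0,0,80],60]]}}

```text
time_s: 29.65
eef_pos: [483.4, 35.6, 193.5]
ee_rot: [-0.0, 0.995, 0.101, 0.0]
force: [-0.0, -0.4, -0.2]
grip_width: 0.6
grip_force: 0.0
```

Emit:
{"api": "step_arm", "payload": {"increments": [[[0,0,0],[0,0,10],60],[[0,0,0],[0,0,10],60],[[0,0,0],[0,0,10],60]]}}

```text
time_s: 30.02
eef_pos: [483.6, 33.8, 193.3]
ee_rot: [-0.0, 1.0, 0.017, 0.0]
force: [0.6, 0.3, 0.9]
grip_width: 0.597
grip_force: 0.0
```

Run:
```python
from h import *
c=cap("wrist"); t=cap("top")
np.savez("w8.npz",E=c["extrinsics"],fx=c["fx"],cx=c["cx"],cy=c["cy"])
im=np.hstack([cv2.resize(t["img"][135:245,130:430],(512,188))])
cv2.imwrite("pics/w8.png",cv2.cvtColor(np.vstack([c["img"],im]),cv2.COLOR_RGB2BGR))
to([582,37.5,98],91.8)
```

```text
shift cm [ 9.85 -0.05  9.53] turn z 0.1 tool-y ang -88.1 eef [483.6  33.8 193.3] t 30.125
```

View pics/w8.png

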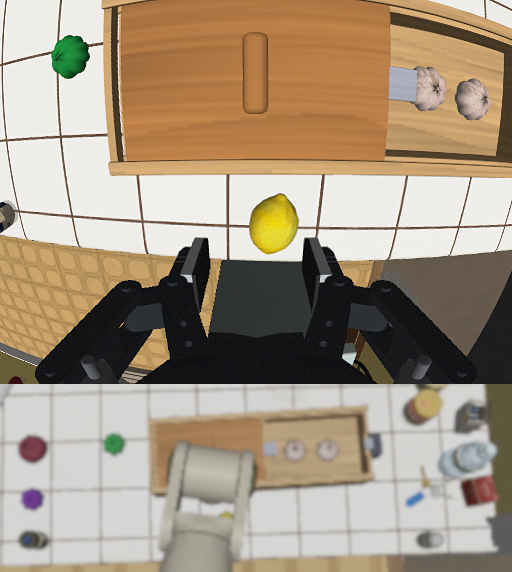

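Both bulbs are side by side at (430,88) and (472,99), and no others remain on the worktop. The handle is at (255,73). Grip it and close the cover.

Emit:
{"api": "step_arm", "payload": {"increments": [[[4,0,0],[0,0,0],60],[[9,0,0],[0,0,0],60],[[9.9,0,3],[0,0,0],60],[[9.9,0,7],[0,0,0],60],[[9.9,0,9.2],[0,0,0],60],[[9.9,0,9.2],[0,0,0],60],[[9.9,0,9.2],[0,0,0],30],[[9.9,0,9.2],[0,0,0],5]]}}

```text
time_s: 31.12
eef_pos: [583.2, 36.9, 102.7]
ee_rot: [0.0, 1.0, 0.016, 0.001]
force: [-2.9, -1.7, 3.5]
grip_width: 0.204
grip_force: 32.0
```

Emit:
{"api": "step_arm", "payload": {"increments": [[[0,0,0],[0,0,0],5],[[0,0,0],[0,0,0],5],[[0,0,0],[0,0,0],5],[[0,0,0],[0,0,0],5]], "squeeze": 50}}

```text
time_s: 31.62
eef_pos: [583.2, 36.8, 102.8]
ee_rot: [0.0, 1.0, 0.016, 0.001]
force: [-0.9, 0.3, 7.3]
grip_width: 0.199
grip_force: 53.0
```

Emit:
{"api": "step_arm", "payload": {"increments": [[[0,1.5,0],[0,0,0],5],[[0,4,0],[0,0,0],5],[[0,6.5,0],[0,0,0],5],[[0,9,0],[0,0,0],5],[[0,12,0],[0,0,0],5],[[0,14.5,0],[0,0,0],5],[[0,17,0],[0,0,0],5],[[0,19,0],[0,0,0],5]]}}

```text
time_s: 32.62
eef_pos: [589.9, -153.8, 102.8]
ee_rot: [0.0, 1.0, 0.016, 0.002]
force: [7.2, 4.1, 3.9]
grip_width: 0.2
grip_force: 52.8
```

Emit:
{"api": "step_arm", "payload": {"increments": [[[0,1,0],[0,0,0],5],[[0,1.8,0],[0,0,0],5],[[0,2.5,0],[0,0,0],5],[[0,3,0],[0,0,0],5],[[0,3.5,0],[0,0,0],5],[[0,3.8,0],[0,0,0],5],[[0,4.1,0],[0,0,0],5],[[0,4.2,0],[0,0,0],5]]}}

```text
time_s: 33.62
eef_pos: [591.3, -194.3, 102.8]
ee_rot: [-0.0, 1.0, 0.016, 0.002]
force: [5.8, 8.3, 5.7]
grip_width: 0.199
grip_force: 53.0
```

Emit:
{"api": "step_arm", "payload": {"increments": [[[0,0.2,0],[0,0,0],5],[[0,0.4,0],[0,0,0],5],[[0,0.6,0],[0,0,0],5],[[0,0.6,0],[0,0,0],5]]}}

```text
time_s: 34.12
eef_pos: [591.3, -194.5, 102.8]
ee_rot: [-0.005, 1.0, 0.017, 0.001]
force: [3.3, 32.9, 12.9]
grip_width: 0.201
grip_force: 54.0
```

Emit:
{"api": "step_arm", "payload": {"increments": [[[0,-0.3,0],[0,0,0],5],[[0,-0.7,0],[0,0,0],5],[[0,-1,0],[0,0,0],5],[[0,-1.2,0],[0,0,0],5],[[0,-1.3,0],[0,0,0],5],[[0,-1.3,0],[0,0,0],5]]}}

```text
time_s: 34.88
eef_pos: [591.3, -192.1, 102.9]
ee_rot: [0.004, 1.0, 0.015, 0.003]
force: [8.6, -17.7, -2.0]
grip_width: 0.198
grip_force: 52.2
```

The cover moved only about 2 mm under a 17.7 N pull, so the catch holds. Relax and let go.

Emit:
{"api": "step_arm", "payload": {"increments": [[[0,0.2,0],[0,0,0],5],[[0,0.5,0],[0,0,0],5],[[0,0.5,0],[0,0,0],5],[[0,0.5,0],[0,0,0],30],[[0,0.5,0],[0,0,0],55],[[0,0.5,0],[0,0,0],60],[[0,0.5,-4],[0,0,0],60],[[0,0.5,-9],[0,0,0],60]]}}

```text
time_s: 35.88
eef_pos: [589.1, -192.7, 191.5]
ee_rot: [-0.001, 1.0, 0.015, -0.001]
force: [0.4, -0.4, -0.2]
grip_width: 0.601
grip_force: 0.0
```

Emit:
{"api": "step_arm", "payload": {"increments": [[[-4,-4,-2],[0,0,0],100],[[-8,-9,-2],[0,0,0],100],[[-13,-14,-2],[0,0,0],100],[[-18,-18,-2],[0,0,0],100],[[-20,-20,-2],[0,0,0],100],[[-20,-20,-2],[0,0,0],100],[[-20,-20,-2],[0,0,0],100]]}}

```text
time_s: 36.75
eef_pos: [384.1, 0.3, 211.6]
ee_rot: [0.0, 1.0, 0.016, 0.0]
force: [0.0, 0.2, -0.0]
grip_width: 1.002
grip_force: 0.0
```

Run:
```python
from h import *
c=cap("wrist"); save(c,"w9")
for b in blobs(c,(20,120,80),(34,255,255),600):
    p=onz(c,*b[0],28); print(b,p)
    if 380<p[0]<460: to([p[0],p[1],14],87)
```

```text
(array([246.6, 134.5]), [222, 101, 50, 67, 2443]) [420.3  11.4  28. ]
shift cm [ 3.63 -1.02 19.74] turn z 4.7 tool-y ang -88.3 eef [3.842e+02 1.000e-01 2.114e+02] t 36.8
```

View pics/w9.png

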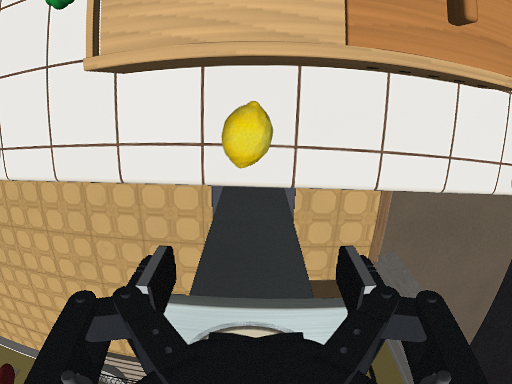

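The lemon is still at (247,134), about (420,11), and the tray is clear.

Emit:
{"api": "step_arm", "payload": {"increments": [[[3.6,-1.0,4],[0,0,5],100],[[3.6,-1.0,9],[0,0,5],100],[[3.6,-1.0,14],[0,0,5],100],[[3.6,-1.0,18],[0,0,5],100],[[3.6,-1.0,19.8],[0,0,5],100],[[3.6,-1.0,19.8],[0,0,5],100],[[3.6,-1.0,19.8],[0,0,5],60],[[3.6,-1.0,19.8],[0,0,5],35]]}}

```text
time_s: 37.8
eef_pos: [420.0, 11.5, 14.2]
ee_rot: [0.0, 1.0, -0.028, 0.001]
force: [-6.5, 3.5, 41.8]
grip_width: 0.609
grip_force: 47.1
```

Emit:
{"api": "step_arm", "payload": {"increments": [[[0,0,0],[0,0,0],30],[[0,0,0],[0,0,0],30],[[0,0,0],[0,0,0],30],[[0,0,-4],[0,0,0],30],[[0,0,-8],[0,0,0],30],[[0,0,-12],[0,0,0],30],[[0,0,-16],[0,0,0],30],[[0,0,-16],[0,0,0],30]]}}

```text
time_s: 38.8
eef_pos: [420.5, 11.6, 176.1]
ee_rot: [0.001, 1.0, -0.028, 0.003]
force: [-0.8, 0.6, -1.1]
grip_width: 0.603
grip_force: 53.5
```

Run:
```python
from h import *
to([584,50,88],91.8)
```

```text
shift cm [16.06 -4.76  8.9 ] turn z -5.0 tool-y ang -93.2 eef [420.5  11.6 176.1] t 38.8
```

Emit:
{"api": "step_arm", "payload": {"increments": [[[4,-1.2,0],[0,0,-2],30],[[8,-2.4,0],[0,0,-5],30],[[12,-3.6,0],[0,0,-5],30],[[16,-4.7,0],[0,0,-5],30],[[16,-4.7,0],[0,0,-5],30],[[16,-4.7,3],[0,0,-5],30],[[16,-4.7,6],[0,0,-5],30],[[16,-4.7,8],[0,0,-5],30]]}}

```text
time_s: 39.8
eef_pos: [580.0, 49.7, 91.2]
ee_rot: [-0.0, 1.0, 0.015, -0.002]
force: [-0.1, -0.5, -0.5]
grip_width: 0.598
grip_force: 53.5
```

Emit:
{"api": "step_arm", "payload": {"increments": [[[0,0,0.3],[0,0,0],30],[[0,0,0.7],[0,0,0],30],[[0,0,0.7],[0,0,0],30],[[0,0,0.7],[0,0,0],30]]}}

```text
time_s: 40.3
eef_pos: [581.4, 49.7, 88.7]
ee_rot: [0.0, 1.0, 0.016, 0.0]
force: [-8.6, -0.1, 14.4]
grip_width: 0.603
grip_force: 54.9
```

Emit:
{"api": "step_arm", "payload": {"increments": [[[0,0,-0.2],[0,0,0],30],[[0,0,-0.2],[0,0,0],62],[[0,0,-0.2],[0,0,0],66],[[0,0,-0.2],[0,0,0],75],[[0,0,-0.2],[0,0,0],100],[[0,0,-0.2],[0,0,0],100],[[0,0,-4],[0,0,0],100],[[0,0,-9],[0,0,0],100]]}}

```text
time_s: 41.3
eef_pos: [581.0, 49.8, 176.5]
ee_rot: [-0.0, 1.0, 0.015, -0.001]
force: [0.3, -0.5, 0.5]
grip_width: 1.001
grip_force: 0.0
```

Emit:
{"api": "step_arm", "payload": {"increments": [[[0,0,-4],[0,0,0],100],[[-5,0,-5],[0,0,0],100],[[-10,0,-5],[0,0,0],100],[[-15,0,-5],[0,0,0],100],[[-20,0,-5],[0,0,0],100],[[-20,0,-5],[0,0,0],100],[[-20,0,-5],[0,0,0],100]]}}

```text
time_s: 42.18
eef_pos: [382.3, 43.4, 226.7]
ee_rot: [0.0, 1.0, 0.015, 0.001]
force: [1.0, 0.6, 0.1]
grip_width: 1.001
grip_force: 0.0
```

Run:
```python
from h import *
c=cap("wrist"); t=cap("top")
im=cv2.resize(t["img"][135:245,130:430],(512,188))
cv2.imwrite("pics/w10.png",cv2.cvtColor(np.vstack([c["img"],im]),cv2.COLOR_RGB2BGR))
```

```text
(no output)
```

View pics/w10.png

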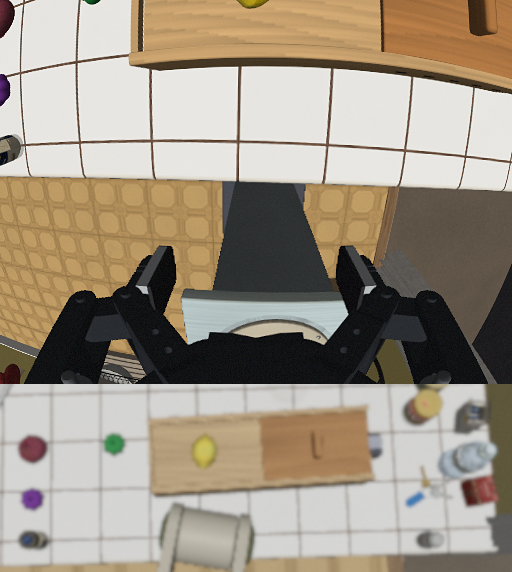

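The lower strip shows the lemon on the tray at (204,451), the cover fully shut with its handle at (318,443), and the bystanders where they were. The robot is clear, so I'm handing in.

```bash
python3 -c "
from rig import ctrl
print(ctrl.finish_job())"
```

```text
the job is handed in; nothing more can be done
None
```

The job is handed in at about 42 s: both garlic bulbs are in the keeper, the cover is shut and its catch held a tug of about 18 N, the lemon is back on the tray, and the onion, spice jar and shaker were not disturbed.

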